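Sort two camera couplers with a fit gauge and lock the good one

TASK

Exactly one of the two look-alike microscope couplers fits the fit gauge today: find out which by trying them in the gauge's sleeve. Leave the one that slides fully home standing in the gauge and then swing the gauge's lock lever fully shut over its shoulder; stand the other one upright in the blue reject tray. Leave the jar, the pot and the glass dish where they are.

Things in the scene. Friction and masses are not known exactly. Their poses are not given: they have to be found in the camera images.
- coupler_a: Coupler, loose, 0.25 kg, upright at start: silver cylinder 52 mm dia., 70 mm tall, black band, foot edge tapered 2 mm; on its flat shoulder a black stem, 24 mm dia., 40 mm tall, to grip from above. Origin: centre of underside, z up the stem. Its underside has a hidden recess, different in the two couplers; outwardly they are alike, and only trying shows which fits.
- coupler_b: Second coupler, loose, 0.25 kg, upright at start: silver cylinder 52 mm dia., 70 mm tall, black band, foot edge tapered 2 mm; on its flat shoulder a black stem, 24 mm dia., 40 mm tall, to grip from above. Origin: centre of underside, z up the stem. Its underside has a hidden recess, different in the two couplers; outwardly they are alike, and only trying shows which fits.
- gauge: Fit gauge, fixed: black base plate 12 mm thick (x -50 to 80, y -53 to 53 mm in its frame, with a tab to y -97) with an upright cream guide sleeve, 72 mm outer dia.. Origin: on the sleeve's axis at bench level, z up. Inside the sleeve stands a brass core, a pin or a ring; the other core is parked on the tab at x 25, y -70 mm, fixed, not used. Which core is in use varies.
- gauge_mouth (a point): Centre of the sleeve's rim, 70 mm above the bench. The bore is 55 mm in diameter.
- gauge_floor (a point): Centre of the sleeve's floor, 12 mm above the bench; the core stands here, 30 mm tall. A coupler that fits slides over the core to this floor (underside at 12 mm, shoulder at 82 mm above the bench, fully home); the wrong one stops on the core, 30 mm higher.
- lock (a joint): Lock lever on the gauge, swings level about an upright pivot, rad: 0 = shut, starts open at 1.1 to 1.6, stop at 1.9; opening turns it clockwise seen from above. Stays where left (light friction). Steel bar 12 x 12 mm, 85 to 97 mm above the bench. Shut, it runs from the pivot along the gauge's -x, 3 mm above the home coupler's shoulder, 4 mm beside its stem.
- lock_grip (a point): Middle of the upright red pin at the lever's end, 115 mm from the pivot, 118 mm above the bench; pin 14 mm diameter, from 95 to 135 mm above the bench. Take it or push it from above.
- lock_hinge (a point): On the lever's pivot axis, 91 mm above the bench; in the gauge's frame at x 50, y 22 mm. The pivot post and its 26 mm hub reach up to 97 mm.
- tray: Blue reject tray, fixed: 150 x 150 mm outside, 22 mm high, walls and floor 4 mm thick. Origin: centre of its underside at the bench. A coupler stands in it with its underside about 4 mm above the bench.
- jar: Bystander: white sample jar with a yellow lid, 68 mm diameter, 85 mm tall. Origin: centre of its underside. Leave alone.
- pot: Bystander: small amber glass pot with a white lid, 52 mm diameter, 60 mm tall. Origin: centre of its underside. Leave alone.
- dish: Bystander: flat glass culture dish with its lid on, 90 mm diameter, 16 mm high. Origin: centre of its underside. Leave alone.
Mind the look-alikes: they are no part of the job. What is shaped like the gauge but brown or turquoise is not meant.

How it is judged:
By the outcome, as a careful person would: the job done as asked, in the order asked, and still so for the second after the job is handed in, with the robot touching nothing.
It also fails if it takes over 67 s, if anything falls off the work surface, if the arm or the gripper's body presses on something with over 40 N, if the wrist force passes 120 N, or if a joint passes its speed limit or range.

ROBOT

A 6-joint arm with a two-finger parallel gripper is mounted at the origin on the work surface. World frame = base frame: x ahead of the robot, y to its left, z up, the work surface at z = 0. Lengths are in mm, angles in rad, forces in N, time in s.
With the tool pointing down it reaches from about 275 to 825 mm from the base axis. Payload 5.2 kg.
Tool frame: the origin (TCP) lies at the very end of the fingers, on their centre line; the grasp point (between the pads) lies 19 mm behind it; z points along the fingers, y is the direction in which the jaws open and shut (so a half turn about z gives the same grasp; the last joint's range is limited). The gripper opens to 93 mm and grips with 3 to 60 N. Pads are 15 mm wide; open, the fingers measure 128 mm over their backs; the gripper's body (75 mm by 188 mm) begins 65 mm behind the grasp point.
Start: joints at [-1.533, 0.259, 1.535, -0, 1.348, -0.203], TCP at [131.185, -534.131, 218.653] pointing down, gripper open.
Joint ranges: [-3.14, 3.14], [-0.91, 2.08], [0.19, 2.58], [-1.22, 4.36], [0.22, 2.71], [-3.12, 3.12]. Speed limits (rad/s): [2.57, 2.57, 3.14, 3.14, 3.14, 3.14].

INTERFACE

Orientations are given as [roll, pitch, yaw] about the fixed x, y, z axes, in that order (R = Rz(yaw) Ry(pitch) Rx(roll)).
In Python, from bench import robot gives the robot as it stands. The module is installed in compiled form; this text tells all that it offers. Calls block until the motion is done:
- robot.move_ptp(position, orientation): joint-space move of the TCP to a pose.
- robot.move_linear(position, ori=None, speed=150, f_stop=None): straight line of the TCP; ori=None keeps the orientation; speed is the mean speed in mm/s. With f_stop (N) it stops when the force on the tool has changed by that much, and returns True; else False.
- robot.move_j(angles): joint-space move.
- robot.move_gripper(opening): opening from 0.0 (shut) to 1.0 (fully open); the grip force is fixed at half the most; returns when the fingers have stopped.
- robot.sleep(seconds).
- robot.inverse_kinematics(position, orientation): joint angles nearest the present ones, or None.
- robot.get_image(name): name is "scene" or "top" or "wrist"; returns a dict with "img" (480x640x3 uint8, blue, green, red), "fovy" (degrees; the focal length in pixels is half the picture's height over the tangent of half this angle, whatever the lens; pixels are square), "cx", "cy" (the principal point, pixels), "k1" (the pictures are not rectified: a ray, as slopes to the right and down, at radius r is drawn at 1 + k1 r^2 times it, then the intrinsics apply), "eye" and "orientation" of the camera in the world. Camera axes: x right, y down, z forward; pixel columns grow to the right and rows downward; lengths in mm; the calibration is good to about 2 mm. A picture is of the moment at which its call begins. There is no depth.
A pose or a line that the arm cannot do raises robot.MotionError and nothing moves.
- robot.hand_in(): hands the job in, once; it reports no verdict.
Readings, each from a call of its own:
- robot.current_t(): time.
- robot.current_qpos(): joint angles.
- robot.current_joint_vel(): joint speeds.
- robot.current_joint_efforts(): joint torques, N m.
- robot.current_tcp_pos(): TCP position.
- robot.current_eef_rot(): TCP orientation.
- robot.current_contact_force(): force on the tool from outside, world axes, zero at the start.
- robot.current_ft_torque(): the same for the moment, N m.
- robot.current_gripper_width(): opening from 0.0 (shut) to 1.0 (fully open).
Only numpy, scipy, OpenCV 4.12 (cv2) and the standard library are available. Lean on these libraries where they do the work, as an engineer would, in place of code of your own. Each camera call takes 0.05 s, during which the arm holds its last target. There are 200 camera calls.

## Working session

There is one attempt and no reset: what is moved stays moved. The work goes in short steps, each a Python script; the robot and the scene stay as the last script left them, time stands still between calls to the robot, and variables do not carry over. Pictures are saved under pics/ and viewed, about 8 in all and at most 12, crops included, and the job is handed in when it is done.

```bash
mkdir -p pics
cat > h.py <<'E'
import numpy as np, cv2
from scipy.spatial.transform import Rotation as R
from bench import robot
def cam(name):
    d=robot.get_image(name); return d
def rot(o):
    o=np.array(o,float)
    if o.shape==(3,3): return o
    return R.from_euler('xyz',o).as_matrix() if o.size==3 else R.from_quat(o).as_matrix()
def K(d):
    h,w=d['img'].shape[:2]; f=h/2/np.tan(np.radians(d['fovy'])/2)
    return np.array([[f,0,d['cx']],[0,f,d['cy']],[0,0,1.]]),np.array([d['k1'],0,0,0,0.])
def cast(d,uv,z):
    k,dist=K(d); uv=np.array(uv,float).reshape(-1,1,2)
    n=cv2.undistortPointsIter(uv,k,dist,None,None,(3,50,1e-9)).reshape(-1,2)
    r=np.c_[n,np.ones(len(n))]@rot(d['orientation']).T; e=np.array(d['eye'],float)
    return e+r*((z-e[2])/r[:,2])[:,None]
def proj(d,P):
    k,dist=K(d); P=np.array(P,float).reshape(-1,3)
    c=(P-np.array(d['eye']))@rot(d['orientation']); return cv2.projectPoints(c,np.zeros(3),np.zeros(3),k,dist)[0].reshape(-1,2)
E
python3 - <<'E'
from h import *
import pickle
for n in ['scene','top']:
    d=cam(n); pickle.dump(d,open(n+'.pkl','wb')); cv2.imwrite(f'pics/{n}.png',d['img']); print(n,{k:v for k,v in d.items() if k!='img'})
print(robot.current_t(),robot.current_eef_rot(),robot.current_gripper_width())
E
```

```text
scene {'fovy': 51.68871301437095, 'cx': 323.28799184736584, 'cy': 242.21737598612336, 'k1': -0.024330827632102453, 'eye': array([971.38302842, 284.13156003, 821.36331045]), 'orientation': array([-2.51578011,  0.00568553,  2.01581376])}
top {'fovy': 49.0012884654511, 'cx': 309.9772239026232, 'cy': 243.2766007069278, 'k1': -0.15526063417457997, 'eye': array([ 398.70073512,   58.26803749, 1226.4085112 ]), 'orientation': array([-3.05054632,  0.00469913, -1.56421181])}
0.1 [-3.13996995e+00 -3.21560655e-04  2.40797274e-01] 0.9996091940599621
```

View pics/scene.png

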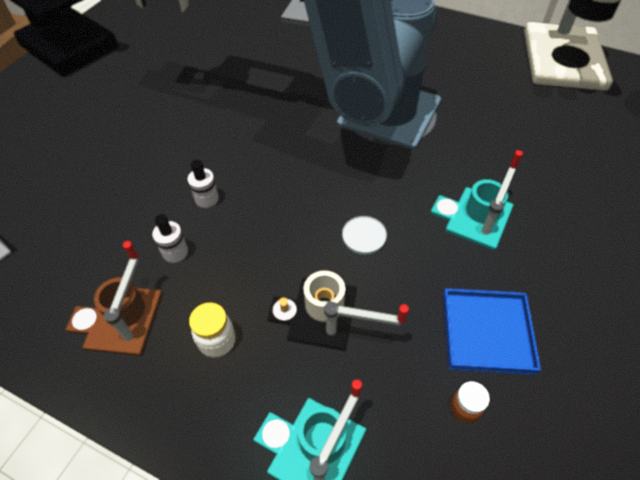

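View pics/top.png

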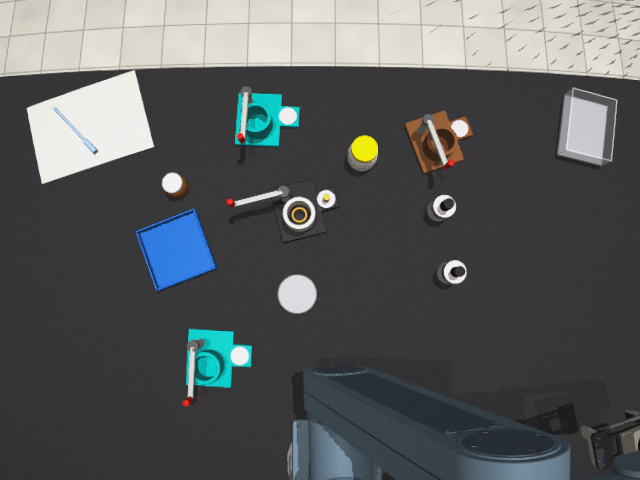

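The intended gauge is the one with the black plate and cream sleeve: top (299,214), scene (325,296). The look-alikes are brown at top (436,142) and turquoise at top (260,120) and (208,365). The couplers are at top (443,208) and (455,272). I'll measure them and confirm in an enlarged crop.

Run:
```python
from h import *
import pickle
t=pickle.load(open('top.pkl','rb')); s=pickle.load(open('scene.pkl','rb'))
def blobs(d,mask,roi,amin=15):
    m=np.zeros_like(mask); x0,y0,x1,y1=roi; m[y0:y1,x0:x1]=mask[y0:y1,x0:x1]
    n,l,st,c=cv2.connectedComponentsWithStats(m); return [(st[i].tolist(),c[i].round(1)) for i in range(1,n) if st[i,4]>amin],l
for nm,d in (('top',t),('scene',s)):
    hsv=cv2.cvtColor(d['img'],cv2.COLOR_BGR2HSV)
    red=((hsv[...,2]>110)&(hsv[...,1]>170)&((hsv[...,0]<6)|(hsv[...,0]>174))).astype('u1')
    blue=((hsv[...,0]>105)&(hsv[...,0]<125)&(hsv[...,1]>150)&(hsv[...,2]>80)).astype('u1')
    for m,n,z in((red,'red',135),(blue,'blue',22)):
        for st,c in blobs(d,m,(0,0,640,480),15)[0]:print(nm,n,st,c,cast(d,[c],z).round(0)[0,:2])
    lo=(hsv[...,2]>110).astype('u1')
    for st,c in blobs(d,lo,(0,85,640,480) if nm=='top' else (0,130,640,480),60)[0]:print(nm,'bright',st,c,cast(d,[c],70).round(0)[0,:2])
a=cv2.resize(t['img'][165:295,220:350],(400,400),interpolation=cv2.INTER_CUBIC)
b=cv2.resize(t['img'][180:300,400:520],(400,400),interpolation=cv2.INTER_CUBIC)
c=cv2.resize(s['img'][145:345,140:420][:, :],(800,571)[:2],interpolation=cv2.INTER_CUBIC)
cv2.imwrite('pics/c1.png',np.hstack([a,b])); cv2.imwrite('pics/c2.png',c)
```

```text
top red [237, 133, 6, 6, 26] [239.7 135.8] [729. 216.]
top red [448, 160, 7, 6, 32] [450.8 162.3] [ 674. -236.]
top red [226, 199, 7, 6, 32] [229.2 201.3] [586. 235.]
top red [183, 399, 7, 7, 37] [185.9 402.3] [165. 319.]
top blue [135, 208, 82, 83, 4148] [175.6 249.3] [493. 376.]
top bright [26, 85, 128, 99, 8853] [ 87.6 128.6] [771. 588.]
top bright [558, 87, 60, 78, 2910] [584.2 128.6] [ 782. -586.]
top bright [235, 92, 65, 54, 2169] [264.1 117.4] [792. 171.]
top bright [421, 111, 52, 55, 1250] [447.8 135.4] [ 754. -249.]
top bright [405, 118, 18, 20, 172] [413.1 125.8] [ 775. -169.]
top bright [348, 135, 30, 34, 768] [363.3 151.1] [714. -54.]
top bright [411, 139, 17, 34, 130] [419.3 156.4] [ 703. -182.]
top bright [162, 172, 24, 21, 369] [172.5 182.3] [641. 376.]
top bright [234, 186, 54, 20, 327] [262.9 196.1] [609. 170.]
top bright [317, 190, 19, 18, 273] [325.8 198.4] [605.  30.]
top bright [433, 195, 23, 23, 297] [443.3 206.4] [ 589. -234.]
top bright [282, 196, 34, 33, 432] [298.6 212.6] [572.  90.]
top bright [291, 207, 16, 16, 103] [298.7 214.5] [568.  90.]
top bright [13
[... 1415 characters left out ...]
bright [160, 249, 14, 12, 85] [166.7 254.4] [ 632. -203.]
scene bright [66, 258, 79, 95, 2490] [105.3 319.9] [ 787. -217.]
scene bright [303, 270, 43, 51, 1368] [322.8 291.5] [579.  91.]
scene bright [444, 288, 97, 83, 6579] [489.8 330.3] [528. 374.]
scene bright [144, 290, 16, 40, 173] [151.5 309.1] [ 736. -159.]
scene bright [272, 297, 25, 24, 434] [284.2 308.9] [638.  47.]
scene bright [189, 302, 45, 55, 1875] [210.9 328.7] [724. -46.]
scene bright [331, 304, 78, 19, 654] [372.2 313.1] [582. 185.]
scene bright [253, 379, 113, 101, 5870] [311.5 440.8] [812. 185.]
scene bright [454, 381, 36, 37, 1000] [471.4 398.9] [653. 378.]
scene bright [0, 386, 159, 94, 7544] [ 53.1 448.2] [ 985. -150.]
```

View pics/c1.png

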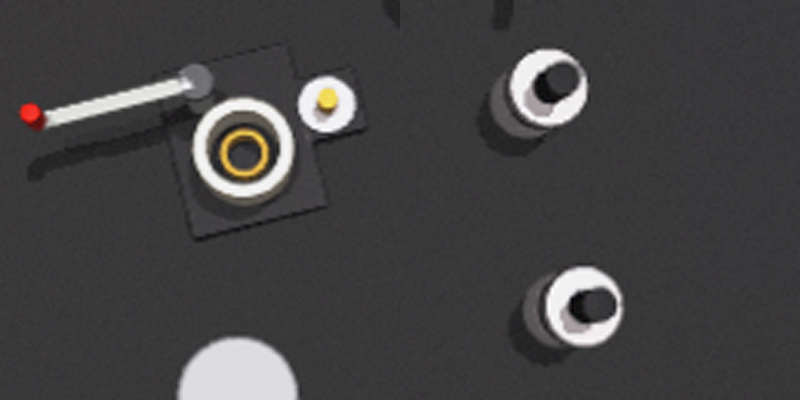

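Crop confirmed: cream sleeve on black plate with ring core in use (pin parked on tab), lever open to the left. The couplers stand apart with clear stems. Next step is rim, shoulder and hinge fits from both views, then a wrist look.

```bash
cat >> h.py <<'E'
def disc(d,guess,z,rad,thr=110,pad=1.35):
    """fit the outline of a bright disc of radius rad at height z near guess: cast hull points to z, fit circle"""
    p=proj(d,[[*guess,z]])[0]; ppm=np.linalg.norm(proj(d,[[guess[0]+rad,guess[1],z]])[0]-p)
    m=np.zeros(d['img'].shape[:2],'u1'); cv2.circle(m,tuple(int(v) for v in p.round()),int(ppm*pad),1,-1)
    g=d['img'].max(axis=2); b=((g>thr)&(m>0)).astype('u1')
    n,l,st,c=cv2.connectedComponentsWithStats(b)
    k=1+np.argmax(st[1:,4]); ys,xs=np.nonzero(l==k)
    hull=cv2.convexHull(np.c_[xs,ys].astype('f4')).reshape(-1,2)
    P=cast(d,hull,z)[:,:2]
    from scipy.optimize import least_squares
    r=least_squares(lambda q:np.hypot(*(P-q[:2]).T)-q[2],[*guess,rad],loss='soft_l1')
    return r.x.round(1)
E
python3 - <<'E'
from h import *
import pickle
t=pickle.load(open('top.pkl','rb')); s=pickle.load(open('scene.pkl','rb'))
for n,g,z,r in(('rim',(572,91),70,36),('A',(590,-234),70,26),('B',(444,-256),70,26)):
    print(n,disc(t,g,z,r),disc(s,g,z,r))
print('hinge',cast(t,[[284,191.2]],97),'pin',cast(t,[[229.2,201.3]],135),'parked base',cast(t,[[325.8,198.4]],20))
# tray rim centre: minAreaRect of blue hull at z 22
h=cv2.cvtColor(t['img'],cv2.COLOR_BGR2HSV); m=cv2.inRange(h,(105,150,80),(125,255,255)); ys,xs=np.nonzero(m)
hull=cv2.convexHull(np.c_[xs,ys].astype('f4')).reshape(-1,2); print('tray',cv2.minAreaRect(cast(t,hull,22)[:,:2].astype('f4')))
E
```

```text
rim [572.8  90.2  36.7] [574.3  90.2  39.3]
A [ 590.6 -236.1   26.2] [ 589.6 -235.    27.9]
B [ 443.3 -257.7   26.4] [ 442.8 -256.1   28.1]
hinge [[615.31745808 121.57969428  97.        ]] pin [[586.10946164 234.90456811 135.        ]] parked base [[613.62597229  28.62500699  20.        ]]
tray ((493.243896484375, 377.3399963378906), (151.44192504882812, 153.31411743164062), 21.712100982666016)
```

Measurements check out: rim radius 36.7 against 36, shoulder 26.3 against 26, hinge-to-pin 115.7 against 115, tray 151 to 153 against 150. Gauge yaw is about 0.235 rad and the lever about 1.54 rad open. I'll grasp the nearer coupler (B), squeezing in two directions so it centres.

```bash
cat >> h.py <<'E'
Y=0.235; PI=np.pi
G=np.array([573.2,90.2]); HG=G+R.from_euler('z',Y).as_matrix()[:2,:2]@[50,22]; TRAY=np.array([493.,377.])
def o(y): return [PI,0,y]
def st(msg=''): print(msg,'t',round(robot.current_t(),2),'tcp',np.round(robot.current_tcp_pos(),1),'F',np.round(robot.current_contact_force(),1),'w',round(robot.current_gripper_width()*93,1))
def pick(xy):
    robot.move_gripper(0.55)
    robot.move_ptp([*xy,150],o(Y-PI/2)); robot.move_linear([*xy,77],speed=150)
    robot.move_gripper(0.0); st('sq'); robot.move_gripper(0.45)
    robot.move_linear([*xy,112],speed=200)
    robot.move_ptp([*xy,112],o(Y)); robot.move_linear([*xy,77],speed=150)
    robot.move_gripper(0.0); st('grip')
E
python3 - <<'E'
from h import *
pick((443.1,-257))
robot.move_linear([443.1,-257,235],speed=250); st('lift')
d=cam('wrist'); cv2.imwrite('pics/w1.png',d['img'])
print({k:v for k,v in d.items() if k!='img'}, robot.current_qpos())
E
```

```text
sq t 4.17 tcp [ 443.4 -257.2   77.4] F [-0.3  0.3  2.5] w 23.5
grip t 7.27 tcp [ 443.6 -257.4   77.8] F [-0.5  0.8  5. ] w 23.4
lift t 8.05 tcp [ 442.2 -256.3  233.3] F [-0.2  0.1 -4.1] w 23.4
{'fovy': 71.14803456143846, 'cx': 320.4478711513011, 'cy': 235.27730154254843, 'k1': -0.03020342772220414, 'eye': array([ 520.80761782, -237.76841147,  399.84015879]), 'orientation': array([ 2.84649540e+00,  2.08102649e-03, -1.33612640e+00])} [-7.43620619e-01  1.81114365e-01  1.59981913e+00 -1.75929990e-05
  1.36484121e+00  5.92172988e-01]
```

View pics/w1.png

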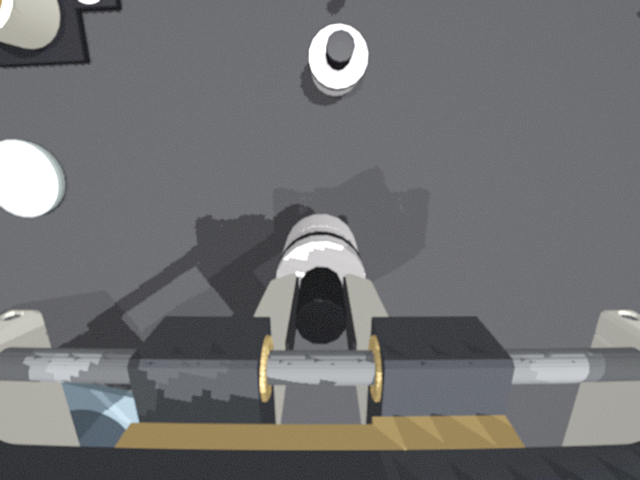

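The coupler is held upright between the pads (about 320,300) and coupler A is free at (338,60). Next I'll carry it toward the gauge and refine the rim from the wrist camera.

Run:
```python
from h import *
d=cam('wrist'); print('A wrist',disc(d,(590,-235.5),70,26,thr=150))
robot.move_ptp([455,62,240],o(Y)); st()
d=cam('wrist'); cv2.imwrite('pics/w2.png',d['img']); print('rim px',proj(d,[[*G,70]]))
for th in (110,130,150):
    try: print('rim wrist',disc(d,G,70,36,thr=th))
    except Exception as e: print(e)
```

```text
A wrist [ 588.7 -236.8   26.9]
 t 9.37 tcp [455.3  61.2 239.8] F [-0.4  0.3 -1.6] w 23.4
rim px [[319.42410216  88.39217457]]
rim wrist [572.1  89.9  37.6]
rim wrist [572.3  90.   37.5]
rim wrist [571.7  89.5  36.8]
```

View pics/w2.png

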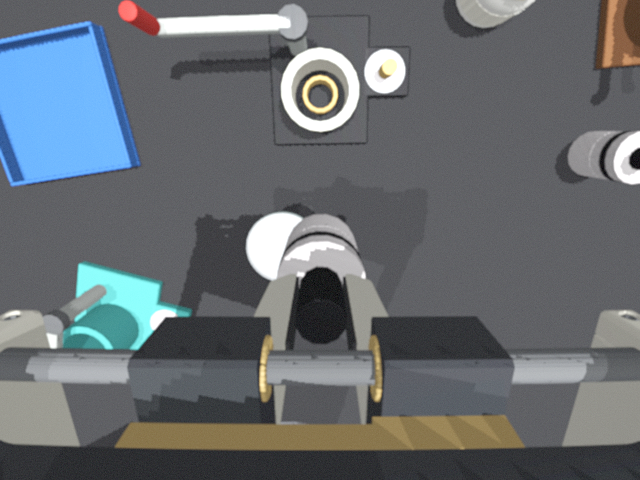

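Run:
```python
from h import *
g=[572.7,90.0]
robot.move_linear([*g,200],speed=250)
robot.move_linear([*g,162],speed=150); st('above')
r=robot.move_linear([*g,89.5],speed=40,f_stop=10); st(f'insert stop={r}')
d=cam('scene'); cv2.imwrite('pics/s2.png',d['img'])
```

```text
above t 10.47 tcp [571.8  89.7 162.7] F [ 0.1  0.5 -1.7] w 23.7
insert stop=False t 12.43 tcp [572.9  90.   89.9] F [-1.4 -0.   0.3] w 23.8
```

It slid to underside height of about 12 mm with no resistance, so coupler B fits. Now I'll confirm floor contact, release, retreat, and look before locking.

Run:
```python
from h import *
g=[572.7,90.0]
r=robot.move_linear([*g,85],speed=20,f_stop=8); st(f'floor stop={r}')
robot.move_gripper(0.42); st('rel')
robot.move_linear([*g,165],speed=200)
# stand over lever pin side, out of the way
robot.move_ptp([440,200,230],o(Y)); st()
d=cam('scene'); w=cam('wrist')
a=cv2.resize(d['img'][240:360,250:430],(600,400),interpolation=cv2.INTER_CUBIC); cv2.imwrite('pics/s3.png',a)
print('shoulder if home px',proj(d,[[*g,82],[*g,122],[*g,112],[*g,152]]).round(0).tolist())
hsv=cv2.cvtColor(w['img'],cv2.COLOR_BGR2HSV)
for nm,dd in(('w',w),('s',d)):
    hsv=cv2.cvtColor(dd['img'],cv2.COLOR_BGR2HSV); m=(cv2.inRange(hsv,(0,170,110),(6,255,255))|cv2.inRange(hsv,(174,170,110),(180,255,255)))
    n,l,sts,c=cv2.connectedComponentsWithStats(m)
    for i in range(1,n):
        if sts[i,4]>30: print(nm,sts[i,4],c[i].round(0),cast(dd,[c[i]],125).round(0)[0])
```

```text
floor stop=True t 12.69 tcp [573.3  90.1  89.8] F [-2.  -0.1  5.5] w 23.6
rel t 13.2 tcp [572.6  90.2  88.5] F [ 0.7  0.  -0.7] w 39.5
 t 14.5 tcp [440.4 199.6 229.1] F [-0.2 -0.2  0.4] w 39.1
shoulder if home px [[324.0, 285.0], [324.0, 272.0], [324.0, 276.0], [323.0, 262.0]]
w 125 [319.  46.] [579. 233. 125.]
s 82 [516. 157.] [166. 321. 125.]
s 60 [127. 245.] [ 669. -243.  125.]
s 107 [403. 311.] [586. 235. 125.]
s 112 [356. 386.] [728. 216. 125.]
```

View pics/s3.png

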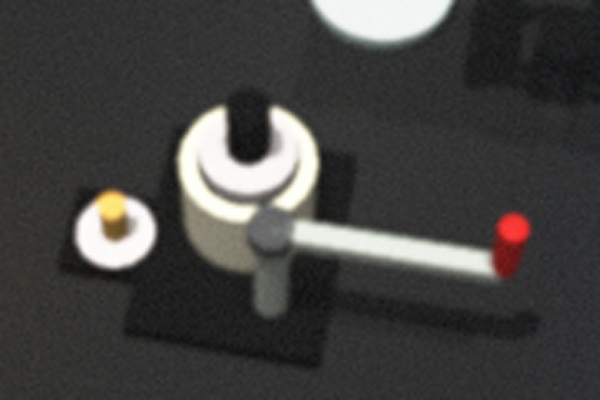

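Coupler B is home: its shoulder is just above the cream rim and the stem clears the hinge (crop 248,130). The red pin is at (586,235). I'll swing the lever shut, caging the pin between the fingers.

Run:
```python
from h import *
def P(phi,z=104): return [HG[0]+115*np.cos(phi),HG[1]+115*np.sin(phi),z]
p0=np.array([586.,235.]); f0=np.arctan2(*(p0-HG)[::-1]); f1=PI+Y
print(HG,f0,f1,np.linalg.norm(p0-HG))
robot.move_ptp([*p0,165],o(f0-PI)); robot.move_linear([*p0,104],speed=120,f_stop=10); st('down')
robot.move_gripper(0.25); st('cage')
for f in np.linspace(f0,f1,9)[1:]:
    r=robot.move_linear(P(f),o(f-PI),speed=100,f_stop=20)
    if r: st(f'stop at {f}'); break
st('arc')
if not r:
    f=f1+14/115; r=robot.move_linear(P(f),speed=25,f_stop=10); st(f'final {r}')
q=np.array(robot.current_tcp_pos()[:2])-HG; print('ang to shut',np.arctan2(q[1],q[0])%(2*PI)-f1)
d=cam('scene'); cv2.imwrite('pics/s4.png',d['img'])
```

```text
[616.70317139 123.23746478] 1.8389002727359947 3.376592653589793 115.90318809599881
down t 16.64 tcp [586.4 235.1 104.7] F [ 0.6 -0.7  1.1] w 39.2
cage t 17.16 tcp [586.1 235.  104.2] F [-0.3  0.2 -0.3] w 23.4
arc t 20.1 tcp [505.  97. 104.] F [-0.5  0.2  0.2] w 23.3
final True t 20.5 tcp [506.2  90.7 103.6] F [1.4 4.1 2.5] w 23.0
ang to shut 0.051444139269062106
```

Run:
```python
from h import *
robot.move_gripper(0.33); p=robot.current_tcp_pos(); robot.move_linear([p[0],p[1],175],speed=200); st('lever left')
pick((589.8,-236))
robot.move_linear([589.8,-236,240],speed=250); st('lift')
d=cam('scene'); w=cam('wrist')
cv2.imwrite('pics/s5.png',cv2.resize(d['img'][220:370,230:430],(800,600),interpolation=cv2.INTER_CUBIC))
robot.move_ptp([*TRAY,240],o(Y)); st('over tray')
robot.move_linear([*TRAY,110],speed=150)
r=robot.move_linear([*TRAY,78],speed=30,f_stop=6); st(f'set {r}')
robot.move_gripper(0.45); robot.move_linear([*TRAY,200],speed=200); st('rel')
robot.move_ptp([350,-250,300],o(Y)); st('away')
for n in('scene','top'):
    import pickle; d=cam(n); pickle.dump(d,open(n+'2.pkl','wb')); cv2.imwrite(f'pics/{n}_end.png',d['img'])
```

```text
lever left t 21.45 tcp [505.3  90.3 174.6] F [-0.4  0.7 -0.2] w 30.7
sq t 24.49 tcp [ 590.1 -236.2   77.5] F [-0.3 -0.4  1.9] w 23.3
grip t 27.59 tcp [ 590.4 -236.4   78. ] F [-0.3  0.4  2.7] w 23.6
lift t 28.39 tcp [ 588.9 -235.5  238. ] F [ 0.7 -0.7 -3. ] w 23.6
over tray t 30.71 tcp [493.8 376.1 240. ] F [ 0.6 -0.1 -1.9] w 23.7
set True t 32.59 tcp [492.8 376.9  81.9] F [-1.   0.   5.6] w 23.4
rel t 33.89 tcp [492.4 376.6 198.9] F [ 0.  -1.  -0.1] w 42.4
away t 36.21 tcp [ 350.4 -249.6  299.9] F [ 0.2  0.9 -0.4] w 41.5
```

View pics/top_end.png

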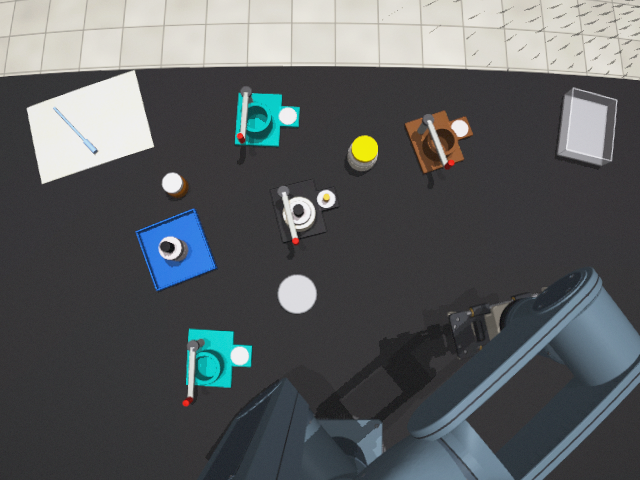

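View pics/scene_end.png

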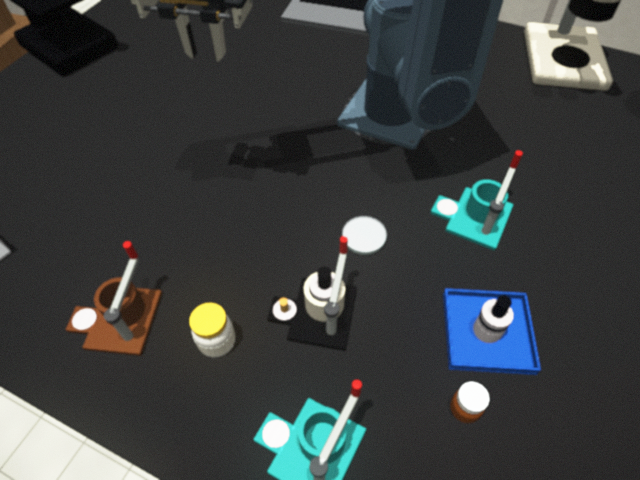

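Top view: coupler A stands in the tray at (171,248), and the lever lies across the shoulder beside the stem with its pin at (295,240). The scene view agrees, and the jar, pot and dish are unmoved. Now a numeric check of the lever angle and the standing pieces.

Run:
```python
from h import *
import pickle
for n,roi,hr in(('top2',(285,230,305,250),(275,180,295,200)),('scene2',(335,232,352,252),None)):
    d=pickle.load(open(n+'.pkl','rb')); hsv=cv2.cvtColor(d['img'],cv2.COLOR_BGR2HSV)
    m=cv2.inRange(hsv,(0,170,110),(6,255,255))|cv2.inRange(hsv,(174,170,110),(180,255,255))
    k=np.zeros_like(m); x0,y0,x1,y1=roi; k[y0:y1,x0:x1]=m[y0:y1,x0:x1]; ys,xs=np.nonzero(k)
    z=135 if n=='top2' else 120
    p=cast(d,[[xs.mean(),ys.mean()]],z)[0,:2]; q=p-HG; print(n,'pin',p.round(1),'r',np.linalg.norm(q).round(1),'lever rad',round(PI+Y-np.arctan2(q[1],q[0])%(2*PI),3))
    for nm,xy,h in(('tray coupler',TRAY,74),('home',(572.7,90),82)):
        print(nm,disc(d,xy,h,26))
    if n=='top2': print('shoulder/bystanders jar,pot,dish moved px:',[round(float(np.abs(d['img'][a:b,c:e].astype(int)-pickle.load(open('top.pkl','rb'))['img'][a:b,c:e]).mean()),2) for a,b,c,e in((130,175,343,385),(168,202,158,190),(270,318,274,320))])
st()
```

```text
top2 pin [503.7  95. ] r 116.5 lever rad -0.01
tray coupler [494.3 379.2  33. ]
home [572.1  91.1  33. ]
shoulder/bystanders jar,pot,dish moved px: [1.25, 1.43, 1.12]
scene2 pin [502.3  93. ] r 118.3 lever rad -0.023
tray coupler [491.6 376.5  28.8]
home [573.5  91.1  32.5]
 t 36.31 tcp [ 350.4 -249.5  299.9] F [-0.2 -0.3  0.2] w 41.9
```

```bash
python3 -c "
from h import *
robot.hand_in(); st()"
```

```text
the job is handed in; nothing more can be done
the job is handed in; nothing more can be done
```

The job is done and handed in at about 36 s of the 67 s allowed. I called the nearer coupler (start x 443, y -257) B and the farther one A; nothing shows which is `coupler_a` or `coupler_b`.

- **Fit:** I tried B in the gauge first. It slid over the ring core without resistance to an underside height of about 12 mm, and a light press confirmed it was on the floor, so I left it there.
- **Lock:** I swung the lever shut by its pin until it met its stop.
- **Reject:** I stood A upright in the blue tray. I did not try A in the gauge; since exactly one coupler fits, I took A to be the other one.

**Last checks:**
- **Lever:** it measured -0.01 rad (top camera) and -0.02 rad (scene camera), which is shut within measuring error.
- **Bystanders:** the jar, pot and dish look unchanged from the first picture.
- **Tray:** A stands near the tray's centre.
- **Clearance:** the arm was clear of everything.
- **Off readings:** the final circle fits read too large, 29–33 mm radius against 26 mm. The sleeve rim, lever and tray probably merged into the bright areas. I judged both couplers by eye in the pictures and from the measured placing heights.

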